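Chock the conveyor roller before lowering its stop

ROBOT

A 7-joint arm with a two-finger parallel gripper is mounted at the origin on the work surface. World frame = base frame: x ahead of the robot, y to its left, z up, the work surface at z = 0. Lengths are in mm, angles in rad, forces in N, time in s.
With the tool pointing down it reaches from about 400 to 850 mm from the base axis. Payload 10.4 kg.
Tool frame: the origin (TCP) lies on the mounting face of the last link; the fingertips stand 173 mm ahead of it and the grasp point (between the pads) lies 155 mm ahead of it; z points along the fingers, y is the line along which they close (so a half turn about z gives the same grasp; the last joint's range is limited). The gripper opens to 85 mm and grips with 20 to 120 N. Pads are 22 mm wide; open, the fingers measure 114 mm over their backs; the gripper's body (76 mm by 85 mm) begins 54 mm behind the grasp point. The pads swing forward as they close: fully open they stand 13 mm farther back than shut.
Start: joints at [-1.223, 0.332, -0.065, 1.46, 0.022, 1.35, -0.088], TCP at [226.462, 582.535, 404.738] pointing down, gripper open.
Joint ranges: [-2.6, 2.6], [-0.5, 2.12], [-1.47, 1.34], [0.16, 2.42], [-1.27, 4.41], [0.06, 2.06], [-2.6, 2.6]. Speed limits (rad/s): [2.22, 2.22, 2.79, 2.79, 3.14, 3.14, 3.14].

INTERFACE

Orientations are given as a unit quaternion [x, y, z, w].
In Python, from workcell import ctrl, eyes gives the robot as it stands. The module is installed in compiled form; this text tells all that it offers.
- The arm moves only by the tool play_rows, never from a script. Its argument "steps" is a list of rows, each a list of 5 numbers: the shift along the tool's x, y, z in m, then the turn about the tool's z in rad, then the closure, from 0 (fully open) to 1 (shut). In form: [[x, y, z, twist, hand], ...]. A call has 1 to 20 rows; each row is the pose to reach, as a shift and turn from the pose commanded when the call began, along the tool's axes at that moment; what a row does not reach only later rows make up. A row lasts 1/8 s, in which the tool goes at most 62.5 mm and 10.7 degrees, less where a joint would pass 70% of its speed; a pose out of reach is approached as far as the arm can. A call with a gripper value outside its range is refused whole. The fingers move at their own pace and stop on an object; "squeeze" is the grip in N (left out, the last holds). Time passes only in rows, so rows that repeat a pose let the fingers close. It gives the time, the measured TCP pose, the force, the opening and the grip force at its end, in the units of the state.
- ctrl.get_state(): the state, without advancing time (a new reading comes with each control period).
- eyes.camera(name): name is "scene" or "top" or "wrist"; returns the picture (420x560x3 uint8, blue, green, red); there is no depth.
- eyes.camera_info(name): a dict with "fovy" (degrees; the focal length in pixels is half the picture's height over the tangent of half this angle, whatever the lens; pixels are square), "cx", "cy" (the principal point, pixels), "world_from_camera" (4x4, takes a point from camera to world coordinates). Camera axes: x right, y down, z forward; pixel columns grow to the right and rows downward; lengths in mm; the calibration is good to about 2 mm. A picture is of the moment at which its call begins: read the wrist's pose just before it. camera_info takes no time and is no camera call; for the wrist camera it gives the pose at the moment of the call.
- ctrl.sign_off(): hands the job in; it is judged then, once.
The state is a dict: "clock": time; "joints": joint angles; "qd": joint speeds; "tau": joint torques, N m; "eef_pos": TCP position; "tool_rot": TCP orientation; "ft_force": force on the tool from outside, world axes, zero at the start; "wrist_torque": the same for the moment, N m; "grip_width": finger opening in mm; "grasp_force": force on a finger pad.
Only numpy, scipy, OpenCV 4.12 (cv2) and the standard library are available. Lean on these libraries where they do the work, as an engineer would, in place of code of your own. Each camera call takes 0.05 s, during which the arm holds its last target. There are 200 camera calls.

TASK

A steel conveyor roller lies on a sloping stand, kept from rolling down only by two stop posts. Push the wooden wedge chock, thin edge first, up against the low side of the roller, between the posts and near the middle of the roller's length, and let go of it. Then press the square pedal beside the stand all the way down, so that the posts sink into the deck and the roller stays where it was, resting on the chock alone.

Things in the scene. Friction and masses are not known exactly. Their poses are not given: they have to be found in the camera images.
- chock: Loose wooden wedge with thin rubber sole, 0.1-0.2 kg, 90 (x) x 55 (y) x 42 mm, on the bench beside a rectangular block and a round bung of the same wood. Origin: centre of underside, z up, x to the thin edge. Upright sides and back; flat top from x = -45 to -15, then a straight face down to a 2 mm edge at +45. Touching the roller, its origin is 57 mm downhill of the roller's axis.
- roller: Loose steel conveyor roller, 60 mm in diameter and 240 mm long, 0.5 to 0.7 kg, lying across the slope of the stand and leaning on the two stop posts. Origin on its axis at mid length; its y axis lies along the roller, and its other axes turn as it rolls. It rolls freely.
- stand: Fixed stand, flat deck 220 (x) x 280 (y) mm. Origin on the bench under the deck's centre, z up. Deck top 85 mm above the bench at x = 0, rising 5 degrees towards +x (low side -x). Roller lies along y at x = 40. Posts 12 mm thick at x = 3.5, y = -95 and +95. Pedal: level ribbed plate 55 mm square beside the deck, centre x = 3.5, y = +185. Tops of posts and pedal 128 mm above the bench.
- stop (a joint): The stop: both posts and the pedal move together as one piece. 0 = up, as at the start; 0.044 m = fully down, posts below the deck and the pedal's top 84 mm above the bench. Pressing the pedal straight down takes about 5 N; it stays where it is left.
Not all that is in view belongs to the job. What is shaped like the chock but blue is not meant.

How it is judged:
By the outcome, as a careful person would: the job done as asked, in the order asked, and still so for the second after the job is handed in, with the robot touching nothing.
It also fails if it takes over 54 s, if anything falls off the work surface, if the arm or the gripper's body presses on something with over 40 N, if the wrist force passes 120 N, or if a joint passes its speed limit or range.

## Working session

There is one attempt and no reset: what is moved stays moved. The work goes in short steps, Python scripts to look and compute and a tool call to move; the robot and the scene stay as the last step left them, time stands still between calls to the robot, and variables do not carry over. Pictures are saved under pics/ and viewed, at most 10 in all, crops included, and the job is handed in when it is done.

Besides the shell and the picture viewer there is one more tool, called by a JSON object that holds its "api" and its "payload", one argument or row to a line. play_rows: Moves the arm, as the interface text tells. Its arguments: {"type":"object","properties":{"steps":{"type":"array","items":{"type":"array","items":{"type":"number"}}},"squeeze":{"type":"number"}},"required":["steps"]}

```bash
mkdir -p pics
cat > h.py <<'E'
import numpy as np, cv2
from workcell import ctrl, eyes
from scipy.spatial.transform import Rotation as R
def ray(info,u,v):
    f=210/np.tan(np.radians(info['fovy'])/2); T=np.array(info['world_from_camera'])
    d=T[:3,:3]@np.array([(u-info['cx'])/f,(v-info['cy'])/f,1]); return T[:3,3],d
def onz(info,u,v,z):
    o,d=ray(info,u,v); return o+d*(z-o[2])/d[2]
def proj(info,p):
    f=210/np.tan(np.radians(info['fovy'])/2); T=np.array(info['world_from_camera'])
    c=T[:3,:3].T@(np.array(p)-T[:3,3]); return f*c[0]/c[2]+info['cx'],f*c[1]/c[2]+info['cy']
E
python3 - <<'E'
from h import *
import pickle
for n in ["scene","top"]:
    i=eyes.camera_info(n); im=eyes.camera(n); cv2.imwrite(f"pics/{n}0.png",im); pickle.dump(i,open(n+'.pkl','wb')); print(n,i)
s=ctrl.get_state();print(s)
E
```

```text
scene {'fovy': 55.4558633037212, 'cx': 275.6577879681169, 'cy': 212.90793810829413, 'world_from_camera': array([[-9.62143944e-01,  2.41258141e-01, -1.26781466e-01,
         6.41723582e+02],
       [ 2.72226587e-01,  8.73085767e-01, -4.04492187e-01,
         1.76163826e+02],
       [ 1.31040605e-02, -4.23692994e-01, -9.05711063e-01,
         8.09809915e+02],
       [ 0.00000000e+00,  0.00000000e+00,  0.00000000e+00,
         1.00000000e+00]])}
top {'fovy': 56.8117001160874, 'cx': 280.7450248028466, 'cy': 209.43397070745056, 'world_from_camera': array([[-2.32671352e-02, -9.92987835e-01,  1.15904271e-01,
         4.52207414e+02],
       [-9.99690336e-01,  2.41326907e-02,  6.06999230e-03,
        -1.55553987e+02],
       [-8.82451043e-03, -1.15727148e-01, -9.93241841e-01,
         9.76496367e+02],
       [ 0.00000000e+00,  0.00000000e+00,  0.00000000e+00,
         1.00000000e+00]])}
{'clock': 0.1, 'joints': array([-1.22259904,  0.33281424, -0.06470766,  1.46084099,  0.02159317,
        1.3498659 , -0.08847927]), 'qd': array([-0.00095583, -0.00065102,  0.00057652, -0.00211276, -0.00123573,
       -0.00017461, -0.00092234]), 'tau': array([ 1.49610019e-03, -6.26738906e+01,  4.89488442e-02, -3.92433178e+01,
        1.62364781e-02,  6.70727750e-03,  6.52016638e-06]), 'eef_pos': array([226.42434918, 582.43178617, 403.99969306]), 'tool_rot': array([ 1.84316041e-01,  9.82866836e-01, -6.09830029e-04, -9.17663920e-05]), 'ft_force': array([ 0.13449052, -0.56636972,  0.10320458]), 'wrist_torque': array([-0.03356342,  0.0250346 ,  0.0029228 ]), 'grasp_force': 0.0, 'grip_width': 85.3636901220376}
```

View pics/top0.png

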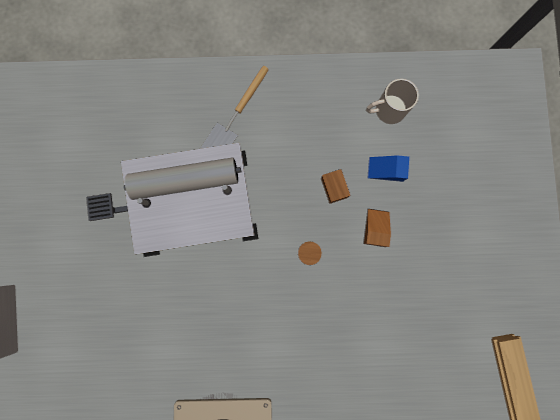

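View pics/scene0.png

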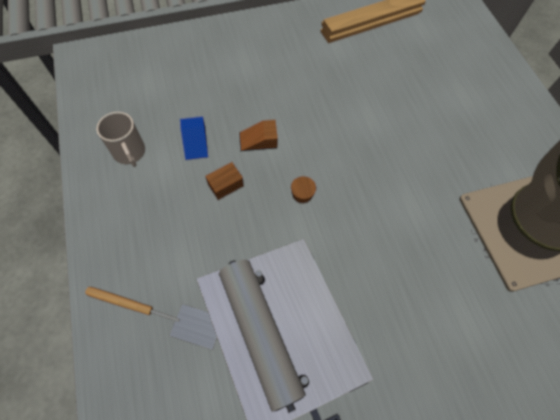

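Wooden candidates in the top view are the block (336,186), the wedge-like piece (378,228) and the bung (310,253), with the blue decoy at (389,168). In the scene view the piece at (258,136), top view (378,228), shows a sloping face, so it fits the chock. I'll confirm with enlarged crops of both views.

Run:
```python
from h import *
import pickle
t=cv2.imread('pics/top0.png');s=cv2.imread('pics/scene0.png')
a=cv2.resize(t[140:280,300:420],(400,466),interpolation=cv2.INTER_CUBIC); b=cv2.resize(s[105:210,200:290],(400,466),interpolation=cv2.INTER_CUBIC)
cv2.imwrite('pics/c1.png',np.hstack([a,b]))
cv2.imwrite('pics/c2.png',cv2.resize(t[130:265,80:260],(800,600),interpolation=cv2.INTER_CUBIC))
for n,im in (('top',t),('scene',s)):
    i=pickle.load(open(n+'.pkl','rb')); h=cv2.cvtColor(im,cv2.COLOR_BGR2HSV)
    m=cv2.inRange(h,(3,110,40),(16,255,255))
    for c in cv2.findContours(m,cv2.RETR_EXTERNAL,cv2.CHAIN_APPROX_NONE)[0]:
        if cv2.contourArea(c)>150: 
            p=cv2.approxPolyDP(c,2.5,True)[:,0]; print(n,cv2.contourArea(c),cv2.minAreaRect(c)); print([(q.tolist(),onz(i,*q,0)[:2].round().tolist()) for q in p])
```

```text
top 202.0 ((504.06781005859375, 376.2547607421875), (25.96739387512207, 84.92472839355469), 1.4144232273101807)
[([510, 334], [248.0, -699.0]), ([493, 337], [242.0, -657.0]), ([499, 370], [165.0, -665.0]), ([493, 342], [230.0, -656.0]), ([498, 340], [235.0, -669.0]), ([516, 419], [53.0, -695.0]), ([498, 342], [230.0, -668.0]), ([518, 338], [238.0, -718.0])]
top 385.5 ((309.0, 253.0), (22.0, 22.0), 90.0)
[([305, 242], [483.0, -208.0]), ([299, 248], [468.0, -193.0]), ([299, 257], [446.0, -192.0]), ([304, 263], [430.0, -204.0]), ([315, 263], [430.0, -232.0]), ([320, 257], [444.0, -245.0]), ([320, 249], [464.0, -245.0]), ([313, 242], [482.0, -228.0])]
top 777.0 ((378.30841064453125, 227.5970458984375), (25.219070434570312, 35.18755340576172), 6.842772960662842)
[([368, 209], [562.0, -370.0]), ([364, 243], [477.0, -356.0]), ([388, 246], [468.0, -415.0]), ([388, 212], [553.0, -420.0])]
top 565.5 ((335.04998779296875, 185.65000915527344), (29.09295082092285, 21.187259674072266), 71.56504821777344)
[([340, 169], [667.0, -304.0]), ([322, 176], [650.0, -257.0]), ([330, 202], [582.0, -275.0]), 
[... 517 characters left out ...]
, [586.0, -275.0]), ([241, 176], [580.0, -299.0])]
scene 800.5 ((257.84161376953125, 134.9158477783203), (26.866004943847656, 36.3188591003418), 84.2894058227539)
[([274, 121], [463.0, -431.0]), ([262, 121], [492.0, -439.0]), ([241, 132], [551.0, -420.0]), ([241, 149], [563.0, -372.0]), ([275, 146], [481.0, -359.0])]
scene 320.0 ((373.3905029296875, 22.298675537109375), (20.576555252075195, 104.5958023071289), 79.48737335205078)
[([423, 3], [-85.0, -735.0]), ([332, 32], [219.0, -690.0]), ([324, 21], [227.0, -738.0]), ([322, 32], [247.0, -697.0]), ([329, 41], [239.0, -659.0]), ([419, 11], [-58.0, -706.0]), ([331, 39], [231.0, -664.0]), ([328, 36], [235.0, -678.0]), ([398, 14], [7.0, -710.0])]
```

View pics/c1.png

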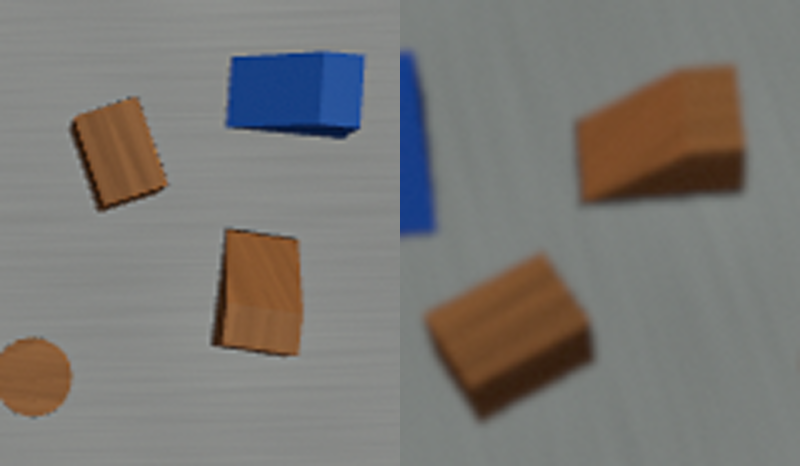

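View pics/c2.png

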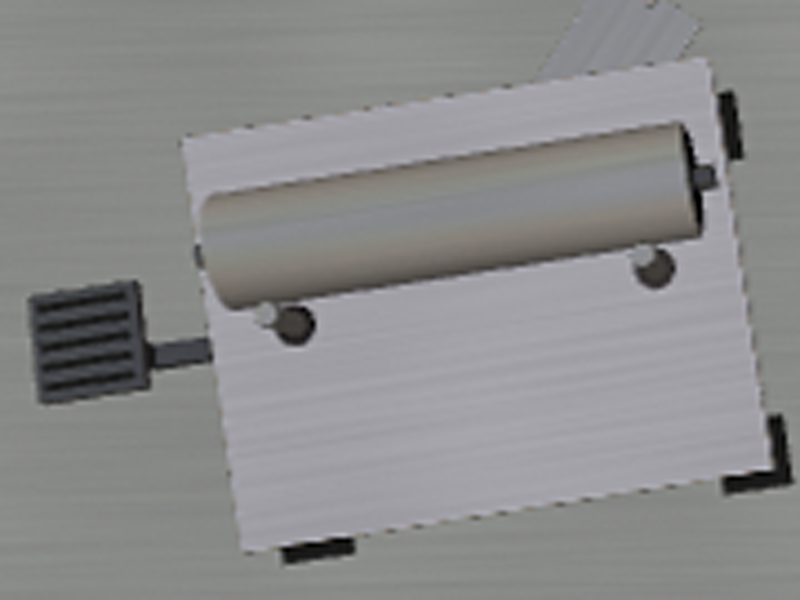

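The crop confirms it: the piece at (378,228) has a flat top and one sloping face, with the thin edge at the top of the picture (rows 209-212), so it is the chock. The block at (336,186) is a plain box. The stand crop shows deck corners (121,161), (240,143), (253,236), (135,254), with the pedal at left and the low side at the bottom.

```bash
cat > m.py <<'E'
from h import *
import pickle
I=pickle.load(open('top.pkl','rb')); t=cv2.imread('pics/top0.png')
def fit(local,world):
    l=np.array(local,float);w=np.array(world);lc,wc=l.mean(0),w.mean(0)
    a=l-lc;b=w-wc; th=np.arctan2((a[:,0]*b[:,1]-a[:,1]*b[:,0]).sum(),(a*b).sum())
    c,s=np.cos(th),np.sin(th);M=np.array([[c,-s],[s,c]]);T=wc-M@lc
    return T,th,np.linalg.norm(l@M.T+T-w,axis=1)
def dz(x): return 85+x*np.tan(np.radians(5))
g=lambda u,v:(80+u/4.444-.39,130+v/4.444-.39)
x=109.6
pts=[((x,140),dz(x),g(182,140)),((x,-140),dz(x),g(710,60)),((-x,140),dz(-x),g(245,552)),((-x,-140),dz(-x),g(770,471)),
((31,212.5),128,g(30,297)),((31,157.5),128,g(138,280)),((-24,212.5),128,g(40,404)),((-24,157.5),128,g(148,388))]
S,th,e=fit([p[0] for p in pts],[onz(I,*p[2],p[1])[:2] for p in pts]); print('stand',S,np.degrees(th),e.round(1))
q=lambda u,v:(300+u/3.333-.35,140+v/3.329-.35)
cp=[((45,27.5),2,q(228,229)),((45,-27.5),2,q(299,237)),((-45,-27.5),42,q(299,355)),((-45,27.5),0,q(214,346)),((-45,27.5),42,q(223,347)),((-15,27.5),42,q(225,303)),((-15,-27.5),42,q(301,310))]
C,ch,e=fit([p[0] for p in cp],[onz(I,*p[2],p[1])[:2] for p in cp]); print('chock',C,np.degrees(ch),e.round(1))
E
python3 m.py
```

```text
stand [587.7599613   66.59492005] 7.443737455765586 [1.  1.5 1.7 2.5 1.2 0.6 1.1 0.1]
chock [ 515.21408713 -387.84582398] -9.139578208139563 [2.2 1.  0.5 1.9 1.9 2.1 3.2]
```

```bash
cat >> h.py <<'E'
def togo(p,yaw):
    "tool-axes shift (m) and twist to put TCP at p with tool y along world angle yaw+90deg"
    s=ctrl.get_state(); M=R.from_quat(s['tool_rot']).as_matrix()
    d=M.T@(np.array(p)-s['eef_pos'])/1000
    a=np.arctan2(M[1,1],M[0,1]); t=-(np.radians(yaw+90)-a); t=(t+np.pi/2)%np.pi-np.pi/2
    return d.round(4),round(t,3)
E
python3 -c "
from h import *
print(togo((560,100,404),-9.14),togo((515.2,-387.8,300),-9.14))"
```

```text
(array([-4.857e-01, -3.288e-01,  4.000e-04]), np.float64(-0.211)) (array([-0.6207, -0.7996,  0.105 ]), np.float64(-0.211))
```

{"api": "play_rows", "payload": {
  "steps": [
    [-0.486,-0.329,0,-0.1,0],
    [-0.486,-0.329,0,-0.211,0],
    [-0.486,-0.329,0,-0.211,0],
    [-0.486,-0.329,0,-0.211,0],
    [-0.486,-0.329,0,-0.211,0],
    [-0.486,-0.329,0,-0.211,0],
    [-0.486,-0.329,0,-0.211,0],
    [-0.486,-0.329,0,-0.211,0],
    [-0.486,-0.329,0,-0.211,0],
    [-0.486,-0.329,0,-0.211,0],
    [-0.621,-0.8,0.105,-0.211,0],
    [-0.621,-0.8,0.105,-0.211,0],
    [-0.621,-0.8,0.105,-0.211,0],
    [-0.621,-0.8,0.105,-0.211,0],
    [-0.621,-0.8,0.105,-0.211,0],
    [-0.621,-0.8,0.105,-0.211,0],
    [-0.621,-0.8,0.105,-0.211,0],
    [-0.621,-0.8,0.105,-0.211,0],
    [-0.621,-0.8,0.105,-0.211,0],
    [-0.621,-0.8,0.105,-0.211,0]
  ]
}}

```text
clock: 2.6
eef_pos: [515.4, -388.0, 299.1]
tool_rot: [0.08, 0.997, 0.0, -0.0]
ft_force: [0.6, 0.0, 0.6]
grip_width: 85.3
grasp_force: 0.0
```

Run:
```python
from h import *
s=ctrl.get_state();print(s['clock'],s['joints'].round(3),s['eef_pos']);print(togo((515.2,-387.8,178),-9.14))
i=eyes.camera_info('wrist');im=eyes.camera('wrist');cv2.imwrite('pics/w1.png',im)
h=cv2.cvtColor(im,cv2.COLOR_BGR2HSV)
m=cv2.inRange(h,(3,110,40),(16,255,255))
for c in cv2.findContours(m,cv2.RETR_EXTERNAL,cv2.CHAIN_APPROX_NONE)[0]:
    if cv2.contourArea(c)>300: print([(q.tolist(),onz(i,*q,42)[:2].round().tolist(),onz(i,*q,0)[:2].round().tolist()) for q in cv2.approxPolyDP(c,4,True)[:,0]])
```

```text
2.6 [ 0.156  0.494  0.563  1.557 -0.278  1.173  2.184] [ 515.36526931 -387.99526581  299.05211915]
(array([1.000e-04, 1.000e-04, 1.211e-01]), np.float64(-0.001))
[([370, 272], [570.0, -325.0], [595.0, -316.0]), ([375, 284], [582.0, -322.0], [609.0, -312.0]), ([378, 269], [569.0, -319.0], [593.0, -308.0]), ([395, 269], [571.0, -305.0], [596.0, -292.0]), ([439, 317], [623.0, -270.0], [657.0, -251.0]), ([457, 326], [635.0, -255.0], [671.0, -233.0]), ([437, 273], [580.0, -272.0], [607.0, -252.0]), ([417, 253], [559.0, -287.0], [582.0, -271.0])]
[([255, 156], [463.0, -400.0], [468.0, -405.0]), ([249, 173], [475.0, -407.0], [482.0, -413.0]), ([256, 251], [537.0, -413.0], [556.0, -421.0]), ([313, 252], [545.0, -369.0], [565.0, -368.0]), ([322, 162], [475.0, -353.0], [482.0, -349.0]), ([318, 157], [471.0, -355.0], [478.0, -352.0])]
[([543, 69], [438.0, -200.0], [438.0, -167.0]), ([514, 60], [429.0, -219.0], [427.0, -190.0]), ([469, 79], [436.0, -248.0], [436.0, -225.0]), ([454, 102], [449.0, -258.0], [451.0, -237.0]), ([458, 125], [465.0, -255.0], [470.0, -233.0]), ([495, 143], [482.0, -229.0], [490.0, -202.0]), ([523, 138], [481.0, -210.0], [490.0, -179.0]), ([550, 105], [462.0, -193.0], [466.0, -159.0]), ([551, 86], [449.0, -194.0], [452.0, -160.0])]
```

View pics/w1.png

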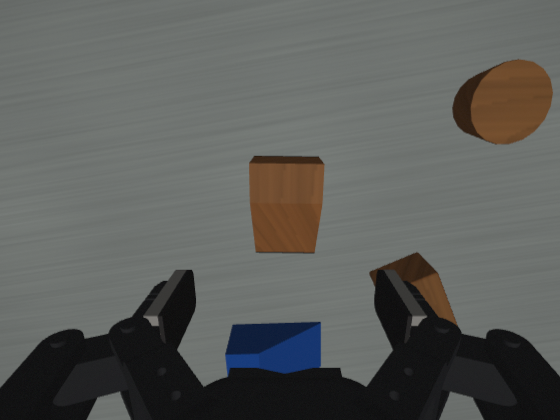

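The wrist view shows the chock centred between the open fingers: back edge at row 162, thin edge at row 252, with nothing in the fingers' way. I'll go down and grip.

{"api": "play_rows", "payload": {
  "steps": [
    [0.012,0,0.06,0,0],
    [0.012,0,0.1,0,0],
    [0.012,0,0.121,0,0],
    [0.012,0,0.121,0,0],
    [0.012,0,0.121,0,1],
    [0.012,0,0.121,0,1],
    [0.012,0,0.121,0,1],
    [0.012,0,0.121,0,1],
    [0.012,0,0.121,0,1],
    [0.012,0,0.121,0,1],
    [0.012,0,0.07,0,1],
    [0.012,0,0.01,0,1],
    [0.012,0,-0.05,0,1],
    [0.012,0,-0.05,0,1]
  ],
  "squeeze": 40
}}

```text
clock: 4.4
eef_pos: [504.0, -387.5, 355.9]
tool_rot: [0.08, 0.997, -0.002, 0.004]
ft_force: [0.0, 0.9, -1.8]
grip_width: 54.5
grasp_force: 43.5
```

Run:
```python
from h import *
from m import S,th
def w(x,y): return S+np.array([[np.cos(th),-np.sin(th)],[np.sin(th),np.cos(th)]])@[x,y]
s=ctrl.get_state();print(s['clock'],s['joints'].round(3),s['eef_pos'],s['grip_width'],s['grasp_force'])
# chock origin target stand x=-37 (20 short), grasp 12 behind
for x,z in ((-49,348),(-49,270)):
    p=w(x,0); print(p,togo((*p,z),np.degrees(th)))
i=eyes.camera_info('wrist');im=eyes.camera('wrist');cv2.imwrite('pics/w2.png',im)
```

```text
stand [587.7599613   66.59492005] 7.443737455765586 [1.  1.5 1.7 2.5 1.2 0.6 1.1 0.1]
chock [ 515.21408713 -387.84582398] -9.139578208139563 [2.2 1.  0.5 1.9 1.9 2.1 3.2]
4.4 [ 0.136  0.421  0.592  1.529 -0.244  1.256  2.172] [ 503.97632801 -387.46490719  355.85285346] 54.51314780532326 43.50623309612274
[539.17290607  60.24684443] (array([0.0368, 0.4476, 0.0061]), np.float64(-0.29))
[539.17290607  60.24684443] (array([0.0375, 0.4479, 0.0841]), np.float64(-0.29))
```

View pics/w2.png

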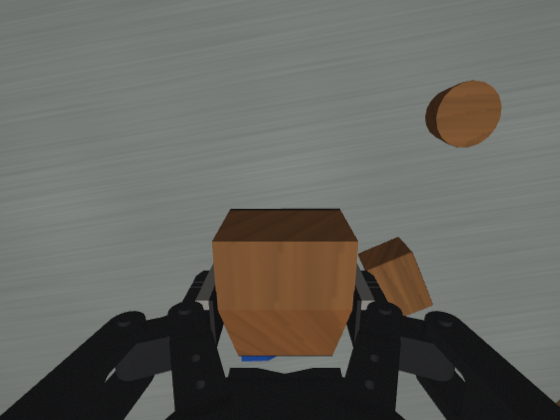

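The chock is held squarely (rows 210-355, columns 213-357). I'll carry it over to the stand.

{"api": "play_rows", "payload": {
  "steps": [
    [0.037,0.448,0,-0.15,1],
    [0.037,0.448,0,-0.29,1],
    [0.037,0.448,0,-0.29,1],
    [0.037,0.448,0,-0.29,1],
    [0.037,0.448,0,-0.29,1],
    [0.037,0.448,0,-0.29,1],
    [0.037,0.448,0,-0.29,1],
    [0.037,0.448,0,-0.29,1],
    [0.037,0.448,0,-0.29,1],
    [0.037,0.448,0.04,-0.29,1],
    [0.037,0.448,0.07,-0.29,1],
    [0.037,0.448,0.07,-0.29,1],
    [0.037,0.448,0.07,-0.29,1]
  ]
}}

```text
clock: 6.08
eef_pos: [538.7, 60.8, 280.8]
tool_rot: [-0.064, 0.998, -0.0, 0.001]
ft_force: [0.4, -0.4, -0.8]
grip_width: 54.1
grasp_force: 43.4
```

```bash
cat >> h.py <<'E'
def W(x,y):
    from m import S,th
    return S+np.array([[np.cos(th),-np.sin(th)],[np.sin(th),np.cos(th)]])@[x,y]
E
sed -i 's/^S,th,e=\(.*\); print.*/S,th,e=\1/; s/^C,ch,e=\(.*\); print.*/C,ch,e=\1/' m.py
python3 - <<'E'
from h import *
s=ctrl.get_state();print(s['clock'],s['joints'].round(3),s['eef_pos'],s['ft_force'],s['grip_width'])
p=W(-49,0); print(p,togo((*p,264),7.44))
im=eyes.camera('wrist'); im2=eyes.camera('scene');cv2.imwrite('pics/w3.png',np.hstack([cv2.resize(im,(400,300)),cv2.resize(im2[200:420,180:460],(400,300))]))
E
```

```text
6.075 [-0.455  0.258  0.296  1.844 -0.086  1.05   1.573] [538.7197437   60.76074774 280.80755394] [ 0.44094492 -0.36648027 -0.77865471] 54.149082667424395
[539.17290607  60.24684443] (array([-0.0004, -0.0006,  0.0168]), np.float64(-0.001))
```

View pics/w3.png

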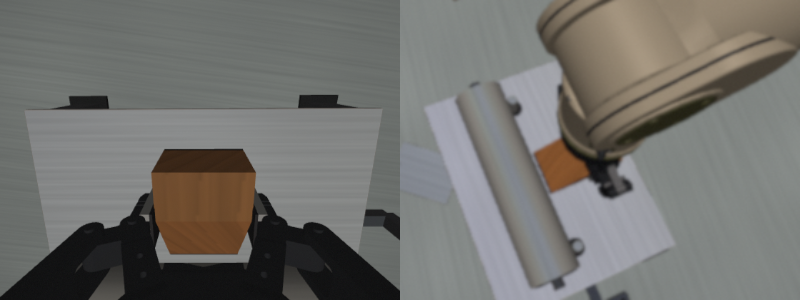

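The chock is centred over the deck, between the posts and square to the roller, thin edge uphill. I'll lower it.

{"api": "play_rows", "payload": {
  "steps": [
    [0,0,0.008,0,1],
    [0,0,0.014,0,1],
    [0,0,0.016,0,1],
    [0,0,0.016,0,1],
    [0,0,0.016,0,1]
  ],
  "squeeze": 20
}}

```text
clock: 6.8
eef_pos: [538.2, 62.0, 263.8]
tool_rot: [-0.065, 0.998, 0.0, -0.0]
ft_force: [-4.1, -0.6, 4.0]
grip_width: 54.5
grasp_force: 44.2
```

{"api": "play_rows", "payload": {
  "steps": [
    [0,0,0.002,0,1],
    [0,0,0.002,0,1],
    [0,0,0.002,0,0.2],
    [0,0,0.002,0,0],
    [0,0,0.002,0,0],
    [0,0,0.002,0,0],
    [0,0,0.002,0,0]
  ]
}}

```text
clock: 7.68
eef_pos: [538.3, 62.0, 261.7]
tool_rot: [-0.065, 0.998, 0.0, 0.0]
ft_force: [0.8, 0.5, 0.3]
grip_width: 85.2
grasp_force: 0.0
```

Run:
```python
from h import *
s=ctrl.get_state();print(s['clock'],s['eef_pos'],s['ft_force'])
i=eyes.camera_info('wrist');im=eyes.camera('wrist')
h=cv2.cvtColor(im,cv2.COLOR_BGR2HSV)
m=cv2.inRange(h,(3,110,40),(16,255,255))
for c in cv2.findContours(m,cv2.RETR_EXTERNAL,cv2.CHAIN_APPROX_NONE)[0]:
    if cv2.contourArea(c)>300: print([(q.tolist(),onz(i,*q,121)[:2].round().tolist(),onz(i,*q,79)[:2].round().tolist()) for q in cv2.approxPolyDP(c,4,True)[:,0]])
for x,z in ((-49,350),(-100,350),(-100,260)):print(togo((*W(x,0),z),7.44))
# predicted back-top edge mid if origin at -37
print(W(-82-4,27),W(-82-4,-27))
```

```text
7.675 [538.29575258  61.99877011 261.65738536] [0.82266192 0.46290917 0.25726495]
[([232, 211], [497.0, 38.0], [511.0, 33.0]), ([214, 240], [509.0, 32.0], [528.0, 24.0]), ([218, 305], [538.0, 36.0], [568.0, 29.0]), ([237, 362], [566.0, 46.0], [606.0, 43.0]), ([332, 362], [560.0, 87.0], [599.0, 100.0]), ([352, 304], [530.0, 90.0], [557.0, 104.0]), ([355, 232], [499.0, 85.0], [514.0, 97.0]), ([338, 211], [492.0, 77.0], [504.0, 86.0])]
(array([-0.0006, -0.0018, -0.0883]), np.float64(0.0))
(array([ 0.0504, -0.0018, -0.0883]), np.float64(0.0))
(array([ 0.0504, -0.0018,  0.0017]), np.float64(0.0))
[498.98680229  82.22585858] [505.98264073  28.68094057]
```

The chock is released about 20 mm short of the roller. Next I'll rise, move behind it, close the fingers and come down.

{"api": "play_rows", "payload": {
  "steps": [
    [0,0,-0.06,0,0],
    [0,0,-0.06,0,0],
    [0.056,0,-0.06,0,1],
    [0.056,0,-0.06,0,1],
    [0.056,0,-0.06,0,1],
    [0.056,0,-0.06,0,1],
    [0.056,0,-0.06,0,1],
    [0.056,0,-0.06,0,1],
    [0.056,0,0.0,0,1],
    [0.056,0,0.0,0,1],
    [0.056,0,0.0,0,1]
  ]
}}

```text
clock: 9.1
eef_pos: [483.3, 54.7, 263.1]
tool_rot: [-0.065, 0.998, 0.0, 0.0]
ft_force: [-0.1, 0.9, 0.1]
grip_width: -0.2
grasp_force: 0.0
```

```bash
cat > look.py <<'E'
from h import *
import sys
s=ctrl.get_state();print(s['clock'],s['eef_pos'],s['ft_force'],s['grip_width'])
print('stand x of tool',((s['eef_pos'][:2]-W(0,0))@(W(1,0)-W(0,0))).round(1),((s['eef_pos'][:2]-W(0,0))@(W(0,1)-W(0,0))).round(1))
im=eyes.camera('wrist'); im2=eyes.camera('scene');cv2.imwrite(sys.argv[1],np.hstack([cv2.resize(im,(400,300)),cv2.resize(im2[200:420,180:460],(400,300))]))
E
python3 look.py pics/w4.png
```

```text
9.1 [483.32257969  54.73486789 263.10501695] [-0.12157903  0.90014829  0.14489275] -0.17673737266966685
stand x of tool -105.1 1.8
```

View pics/w4.png

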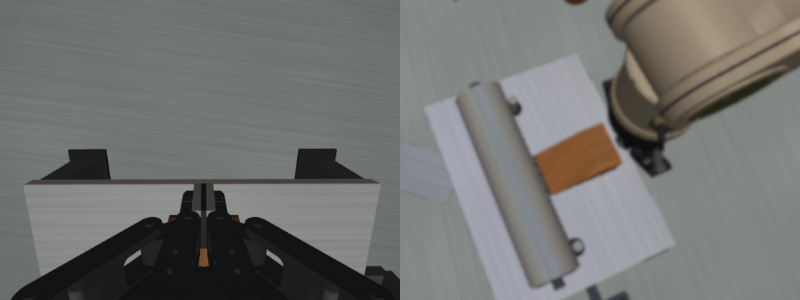

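The chock lies flat on the deck behind the roller (crop pixels 535-620), with the fingers behind it. I'll push in small steps and watch the force.

{"api": "play_rows", "payload": {
  "steps": [
    [-0.008,0,0,0,1],
    [-0.014,0,0,0,1],
    [-0.018,0,0,0,1],
    [-0.022,0,0,0,1],
    [-0.022,0,0,0,1]
  ]
}}

```text
clock: 9.82
eef_pos: [504.9, 57.6, 261.6]
tool_rot: [-0.065, 0.998, -0.0, 0.0]
ft_force: [-0.2, 0.3, -0.0]
grip_width: -0.2
grasp_force: 0.0
```

```bash
python3 look.py pics/w5.png
```

```text
9.825 [504.85546255  57.61331296 261.63331553] [-0.17681012  0.34990621 -0.01900281] -0.15167099607347118
stand x of tool -83.4 1.8
```

{"api": "play_rows", "payload": {
  "steps": [
    [-0.002,0,0,0,1],
    [-0.004,0,0,0,1],
    [-0.004,0,0,0,1]
  ]
}}

```text
clock: 10.3
eef_pos: [508.7, 58.1, 261.7]
tool_rot: [-0.065, 0.998, 0.0, 0.0]
ft_force: [-0.7, -0.3, 0.4]
grip_width: 0.1
grasp_force: 0.2
```

```bash
python3 look.py pics/w6.png
python3 - <<'E'
from h import *
a=[cv2.imread(f'pics/w{k}.png')[:,400:] for k in (4,5,6)]
cv2.imwrite('pics/cmp.png',np.hstack([cv2.resize(x[80:300,50:260],(266,279)) for x in a]))
E
```

```text
10.3 [508.66374528  58.11708966 261.70621258] [-0.7227944  -0.28972839  0.3623163 ] 0.10774256717010652
stand x of tool -79.5 1.8
```

View pics/cmp.png

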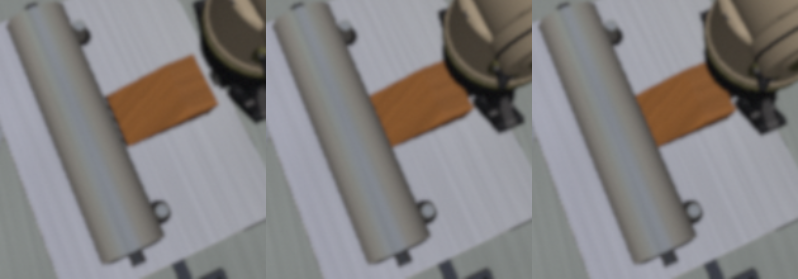

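```bash
cat > ck.py <<'E'
from h import *
import pickle,sys
a5=np.radians(5);i=pickle.load(open('scene.pkl','rb'))
def P(x,y,h): # deck coords: x along horizontal stand x of the foot, h normal to deck
    q=W(x-h*np.sin(a5),y); return (*q,85+x*np.tan(a5)+h*np.cos(a5))
ims=[eyes.camera('scene').astype(np.float32) for _ in range(3)]; im=np.mean(ims,0).astype(np.uint8); cv2.imwrite(sys.argv[1],im)
h=cv2.cvtColor(im,cv2.COLOR_BGR2HSV); m=cv2.inRange(h,(3,110,40),(18,255,255)); m[:220]=0
c=max(cv2.findContours(m,cv2.RETR_EXTERNAL,cv2.CHAIN_APPROX_NONE)[0],key=cv2.contourArea)
print('poly',[q.tolist() for q in cv2.approxPolyDP(c,1.5,True)[:,0]])
for o in (-37,-27,-22,-17): print(o,[np.round(proj(i,P(o+dx,y,42)),1).tolist() for dx,y in ((-45,29),(-45,-26),(-15,29))],'bottom',np.round(proj(i,P(o-45,29,0)),1))
print('roller ends top',[np.round(proj(i,P(40,y,60)),1) for y in (120,-120)],'post tops',[np.round(proj(i,(*W(3.5,y),128)),1) for y in (95,-95)])
E
python3 ck.py pics/s6.png
```

```text
poly [[311, 296], [303, 298], [273, 314], [284, 342], [314, 329], [326, 321], [323, 317], [324, 312], [315, 304]]
-37 [[336.3, 317.3], [322.1, 288.0], [320.6, 324.1]] bottom [330.9 322.5]
-27 [[331.1, 319.5], [317.0, 290.1], [315.3, 326.4]] bottom [326.  324.6]
-22 [[328.5, 320.7], [314.4, 291.1], [312.6, 327.6]] bottom [323.5 325.7]
-17 [[325.9, 321.8], [311.9, 292.2], [310.0, 328.7]] bottom [321.  326.8]
roller ends top [array([294.9, 402.7]), array([237.5, 261.4])] post tops [array([305.7, 377.8]), array([260. , 270.8])]
```

```bash
cat > tr.py <<'E'
from h import *
import sys
b=cv2.imread('pics/scene0.png');im=cv2.imread(sys.argv[1])
def sh(box):
    r=[cv2.GaussianBlur(cv2.cvtColor(x,cv2.COLOR_BGR2GRAY).astype(np.float32),(0,0),.8)[box[0]:box[1],box[2]:box[3]] for x in (b,im)]
    w=cv2.createHanningWindow(r[0].shape[::-1],cv2.CV_32F); d,c=cv2.phaseCorrelate(r[0],r[1],w); return np.round(d,2),round(c,2)
# upper-side (uphill) roller edge against deck, plus both ends; control: deck far edge
for n,x in dict(end=(370,415,250,310),head=(255,300,210,255),edge=(300,390,225,275),control=(280,360,195,225)).items(): print(n,sh(x))
E
python3 tr.py pics/s6.png
```

```text
end (array([-0.05,  0.51]), 1.01)
head (array([0.46, 0.49]), 1.04)
edge (array([-0.  , -0.05]), 1.07)
control (array([0.08, 0.02]), 0.97)
```

{"api": "play_rows", "payload": {
  "steps": [
    [-0.001,0,0,0,1],
    [-0.002,0,0,0,1],
    [-0.002,0,0,0,1]
  ]
}}

```text
clock: 10.92
eef_pos: [510.6, 58.3, 261.7]
tool_rot: [-0.065, 0.998, 0.0, -0.0]
ft_force: [-1.5, 0.1, 0.5]
grip_width: 0.3
grasp_force: 0.7
```

```bash
python3 ck.py pics/s7.png|head -1; python3 tr.py pics/s7.png
```

```text
poly [[310, 296], [273, 314], [284, 342], [314, 329], [326, 321], [322, 317], [323, 313], [315, 306]]
end (array([-0.03,  0.45]), 1.02)
head (array([0.37, 0.45]), 1.0)
edge (array([0.07, 0.04]), 1.01)
control (array([-0.09,  0.09]), 0.92)
```

{"api": "play_rows", "payload": {
  "steps": [
    [-0.001,0,0,0,1],
    [-0.002,0,0,0,1],
    [-0.002,0,0,0,1]
  ]
}}

```text
clock: 11.45
eef_pos: [512.6, 58.6, 261.7]
tool_rot: [-0.065, 0.998, 0.0, 0.0]
ft_force: [-0.8, -0.2, 1.2]
grip_width: 0.0
grasp_force: 0.5
```

```bash
python3 ck.py pics/s8.png|head -1; python3 tr.py pics/s8.png
```

```text
poly [[309, 296], [273, 314], [284, 342], [314, 329], [324, 322], [321, 318], [322, 313], [311, 303]]
end (array([-0.02,  0.51]), 1.02)
head (array([0.46, 0.5 ]), 1.03)
edge (array([ 0.19, -0.04]), 1.02)
control (array([-0.15, -0.07]), 0.98)
```

{"api": "play_rows", "payload": {
  "steps": [
    [-0.001,0,0,0,1],
    [-0.002,0,0,0,1],
    [-0.002,0,0,0,1]
  ]
}}

```text
clock: 11.98
eef_pos: [514.6, 58.9, 261.7]
tool_rot: [-0.065, 0.998, 0.0, 0.0]
ft_force: [-1.1, -0.4, 0.9]
grip_width: 0.5
grasp_force: 0.5
```

```bash
python3 ck.py pics/s9.png|head -1; python3 tr.py pics/s9.png
```

```text
poly [[308, 297], [296, 301], [273, 314], [284, 342], [322, 324], [321, 314], [311, 305]]
end (array([0.02, 0.45]), 1.01)
head (array([0.52, 0.49]), 1.0)
edge (array([ 0.16, -0.02]), 0.99)
control (array([-0.1 ,  0.04]), 0.98)
```

{"api": "play_rows", "payload": {
  "steps": [
    [-0.001,0,0,0,1],
    [-0.002,0,0,0,1],
    [-0.002,0,0,0,1]
  ]
}}

```text
clock: 12.5
eef_pos: [516.6, 59.1, 261.7]
tool_rot: [-0.065, 0.998, 0.0, 0.0]
ft_force: [-0.4, 0.0, 0.7]
grip_width: -0.2
grasp_force: 0.5
```

```bash
python3 ck.py pics/s10.png|head -1; python3 tr.py pics/s10.png
```

```text
poly [[306, 298], [296, 301], [273, 314], [284, 342], [314, 329], [322, 323], [319, 319], [320, 315], [310, 306]]
end (array([0.01, 0.55]), 1.02)
head (array([0.45, 0.5 ]), 1.05)
edge (array([ 0.08, -0.07]), 1.09)
control (array([-0.04,  0.03]), 0.99)
```

Run:
```python
from h import *
g=lambda k:cv2.imread(f'pics/s{k}.png')
ref=g(6)
# LK on corners of wood patch, reference s6
a=cv2.cvtColor(ref,cv2.COLOR_BGR2GRAY)
mask=np.zeros_like(a);mask[300:340,276:322]=255
p=cv2.goodFeaturesToTrack(a,15,0.005,4,mask=mask)
for k in (7,8,9,10):
    q,st,_=cv2.calcOpticalFlowPyrLK(a,cv2.cvtColor(g(k),cv2.COLOR_BGR2GRAY),p,None,winSize=(9,9),maxLevel=0)
    print(k,[(x[0].round().astype(int).tolist(),d.round(1).tolist()) for x,d,o in zip(p,(q-p)[:,0],st[:,0]) if o])
d0=cv2.cvtColor(ref,cv2.COLOR_BGR2HSV)
# side-face lower edge: wood columns, last wood row per column
for k in (6,8,10):
    h=cv2.cvtColor(g(k),cv2.COLOR_BGR2HSV);m=cv2.inRange(h,(3,110,40),(18,255,255));m[:220]=0
    print(k,[(c,int(np.nonzero(m[:,c])[0].max()),g(k)[np.nonzero(m[:,c])[0].max()-2,c].tolist()) for c in range(286,328,4) if m[:,c].any()])
```

```text
7 [([307, 334], [-0.10000000149011612, 0.10000000149011612]), ([315, 306], [-1.2999999523162842, 0.5]), ([311, 332], [-0.10000000149011612, 0.0]), ([297, 338], [-0.10000000149011612, 0.0]), ([305, 330], [-0.4000000059604645, 0.20000000298023224]), ([291, 300], [0.10000000149011612, -0.10000000149011612]), ([300, 334], [-0.20000000298023224, 0.10000000149011612]), ([317, 312], [-1.2999999523162842, 0.4000000059604645]), ([286, 302], [-0.0, -0.10000000149011612]), ([306, 338], [-0.0, 0.0]), ([320, 309], [-1.100000023841858, 0.6000000238418579]), ([311, 305], [-1.2999999523162842, 0.5]), ([276, 323], [-0.20000000298023224, -0.30000001192092896]), ([284, 335], [-0.20000000298023224, -0.5]), ([313, 301], [-1.100000023841858, 0.800000011920929])]
8 [([307, 334], [-0.30000001192092896, 0.20000000298023224]), ([315, 306], [-2.5999999046325684, 0.8999999761581421]), ([311, 332], [-0.20000000298023224, 0.10000000149011612]), ([297, 338], [0.20000000298023224, -0.10000000149011612]), ([305, 330], [-0.8999999761581421, 0.4000000059604645]), ([291, 300], [0.30000001192092896, -0.4000000059604645]
[... 2124 characters left out ...]
2, [48, 88, 136]), (310, 330, [47, 87, 134]), (314, 329, [48, 83, 127]), (318, 327, [48, 83, 127]), (322, 325, [50, 86, 131]), (326, 321, [85, 97, 120])]
8 [(286, 341, [44, 80, 125]), (290, 339, [42, 79, 123]), (294, 337, [42, 79, 122]), (298, 336, [43, 81, 126]), (302, 334, [46, 84, 131]), (306, 332, [47, 87, 135]), (310, 330, [50, 87, 133]), (314, 329, [48, 82, 126]), (318, 327, [48, 83, 127]), (322, 324, [51, 89, 136])]
10 [(286, 341, [44, 80, 125]), (290, 339, [42, 79, 122]), (294, 337, [43, 79, 124]), (298, 336, [43, 81, 126]), (302, 334, [47, 86, 134]), (306, 332, [47, 86, 132]), (310, 330, [50, 87, 133]), (314, 329, [48, 83, 126]), (318, 327, [48, 83, 127]), (322, 323, [72, 84, 108])]
```

```bash
cat > ed.py <<'E'
from h import *
import sys
from scipy.ndimage import map_coordinates
def P(im):
    g=cv2.cvtColor(im,cv2.COLOR_BGR2GRAY).astype(float); out=[]
    t=np.array([57.4,141.3]);t/=np.linalg.norm(t);n=np.array([-t[1],t[0]])  # uphill normal in image
    c0=np.array([266.,332.]); s=np.arange(-28,28,.25)
    prof=[]
    for a in list(range(-55,-20,2))+list(range(25,56,2)):
        q=c0+a*t+s[:,None]*n; prof.append(map_coordinates(g,[q[:,1],q[:,0]],order=1))
    return s,np.mean(prof[:18],0),np.mean(prof[18:],0)
b=P(cv2.imread('pics/scene0.png'))
def lag(p,q,s,lo,hi):
    from scipy.optimize import minimize_scalar
    k=(s>lo)&(s<hi); f=lambda d:((np.interp(s[k]-d,s,p)-q[k]-np.mean(np.interp(s[k]-d,s,p)-q[k]))**2).sum()
    d=np.arange(-8,8,.05); return round(d[np.argmin([f(x) for x in d])],2)
gr=np.abs(np.gradient(b[1]));print('edges',b[0][np.argsort(gr)[-14:]])
for f in sys.argv[1:]:
    r=P(cv2.imread(f)); print(f,'uphill edge lag px (head,foot)',lag(b[1],r[1],b[0],8,24),lag(b[2],r[2],b[0],8,24),'low edge',lag(b[1],r[1],b[0],-24,-8),lag(b[2],r[2],b[0],-24,-8))
E
python3 ed.py pics/s6.png pics/s8.png pics/s9.png pics/s10.png
```

```text
edges [-11.25 -12.5   22.25 -11.5   24.   -12.25 -11.75 -12.    22.5   23.75
  22.75  23.5   23.    23.25]
pics/s6.png uphill edge lag px (head,foot) -0.0 -0.0 low edge -0.0 -0.0
pics/s8.png uphill edge lag px (head,foot) -0.0 -0.0 low edge -0.0 -0.0
pics/s9.png uphill edge lag px (head,foot) -0.0 -0.0 low edge -0.0 -0.0
pics/s10.png uphill edge lag px (head,foot) -0.0 -0.0 low edge -0.0 -0.0
```

The roller hasn't moved at all, so the chock isn't firmly against it yet. I'll keep pushing in small steps.

{"api": "play_rows", "payload": {
  "steps": [
    [-0.001,0,0,0,1],
    [-0.0015,0,0,0,1],
    [-0.0015,0,0,0,1]
  ]
}}

```text
clock: 13.02
eef_pos: [517.8, 59.2, 261.6]
tool_rot: [-0.065, 0.998, 0.0, -0.0]
ft_force: [-4.8, -0.6, 4.2]
grip_width: 0.1
grasp_force: 2.5
```

```bash
python3 ck.py pics/s11.png|head -1; python3 ed.py pics/s11.png|tail -1
```

```text
poly [[306, 298], [298, 300], [272, 315], [284, 342], [314, 329], [322, 323], [319, 315], [309, 306]]
pics/s11.png uphill edge lag px (head,foot) 0.35 0.4 low edge 0.25 0.3
```

{"api": "play_rows", "payload": {
  "steps": [
    [-0.001,0,0,0,1],
    [-0.0015,0,0,0,1],
    [-0.0015,0,0,0,1]
  ]
}}

```text
clock: 13.55
eef_pos: [519.5, 59.5, 261.7]
tool_rot: [-0.065, 0.998, 0.0, 0.0]
ft_force: [-4.4, -0.7, 3.5]
grip_width: -0.1
grasp_force: 2.2
```

```bash
python3 ck.py pics/s12.png|head -1; python3 ed.py pics/s12.png|tail -1
```

```text
poly [[305, 298], [271, 315], [283, 342], [314, 329], [321, 323], [318, 320], [318, 315], [306, 303]]
pics/s12.png uphill edge lag px (head,foot) 1.45 1.6 low edge 1.1 1.45
```

The chock now touches the roller along its full width and has nudged it by about 2 mm. I'll back off and check.

{"api": "play_rows", "payload": {
  "steps": [
    [0.004,0,0,0,1],
    [0.02,0,0,0,1],
    [0.03,0,-0.02,0,1],
    [0.03,0,-0.09,0,1],
    [0.03,0,-0.14,0,1],
    [0.03,0,-0.14,0,1]
  ]
}}

```text
clock: 14.45
eef_pos: [490.7, 55.6, 406.4]
tool_rot: [-0.065, 0.998, 0.001, 0.005]
ft_force: [-0.5, 0.1, 0.0]
grip_width: -0.1
grasp_force: 0.0
```

```bash
python3 ck.py pics/s13.png; python3 ed.py pics/s13.png|tail -1
python3 - <<'E'
from h import *
s=ctrl.get_state();print(s['clock'],s['eef_pos'],s['joints'].round(2)); print(togo((*W(3.5,185),330),7.44),W(3.5,185))
E
```

```text
poly [[307, 297], [271, 315], [283, 342], [314, 329], [320, 324]]
-37 [[336.3, 317.3], [322.1, 288.0], [320.6, 324.1]] bottom [330.9 322.5]
-27 [[331.1, 319.5], [317.0, 290.1], [315.3, 326.4]] bottom [326.  324.6]
-22 [[328.5, 320.7], [314.4, 291.1], [312.6, 327.6]] bottom [323.5 325.7]
-17 [[325.9, 321.8], [311.9, 292.2], [310.0, 328.7]] bottom [321.  326.8]
roller ends top [array([294.9, 402.7]), array([237.5, 261.4])] post tops [array([305.7, 377.8]), array([260. , 270.8])]
pics/s13.png uphill edge lag px (head,foot) 1.45 1.45 low edge 1.05 1.4
14.6 [489.48009955  55.68451663 400.96697072] [-0.5   0.03  0.3   1.82 -0.01  1.29  1.51]
(array([-0.1025,  0.183 ,  0.0709]), np.float64(0.001)) [567.26324097 250.48927683]
```

The chock holds the roller with the arm clear; the roller is about 2 mm off its start. On to the pedal.

{"api": "play_rows", "payload": {
  "steps": [
    [-0.1025,0.183,0,0,1],
    [-0.1025,0.183,0,0,1],
    [-0.1025,0.183,0,0,1],
    [-0.1025,0.183,0,0,1],
    [-0.1025,0.183,0.04,0,1],
    [-0.1025,0.183,0.08,0,1],
    [-0.1025,0.183,0.08,0,1],
    [-0.1025,0.183,0.08,0,1]
  ]
}}

```text
clock: 15.6
eef_pos: [567.9, 250.4, 322.6]
tool_rot: [-0.065, 0.998, 0.0, 0.0]
ft_force: [0.1, 0.3, 0.8]
grip_width: -0.0
grasp_force: 0.0
```

```bash
python3 - <<'E'
from h import *
s=ctrl.get_state();print(s['clock'],s['eef_pos'],s['ft_force']); print(togo((*W(3.5,185),257),7.44))
im=eyes.camera('wrist'); im2=eyes.camera('scene'); cv2.imwrite('pics/s14.png',im2)
cv2.imwrite('pics/v10.png',np.hstack([cv2.resize(im,(400,300)),cv2.resize(im2[200:420,180:460],(400,300))]))
E
python3 ed.py pics/s14.png|tail -1
```

```text
15.6 [567.86780504 250.39008257 322.57459469] [0.11339641 0.2709136  0.79412414]
(array([0.0006, 0.0002, 0.0656]), np.float64(0.0))
pics/s14.png uphill edge lag px (head,foot) 1.45 1.75 low edge 1.15 1.45
```

View pics/v10.png

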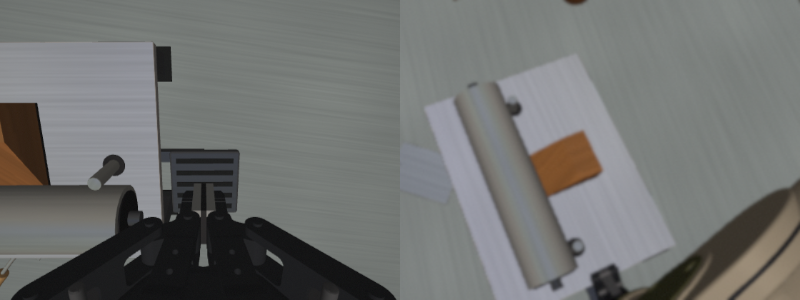

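Fingers are over the pedal (wrist view, 205,180), and the chock sits against the roller midway between the posts. I'll press slowly.

{"api": "play_rows", "payload": {
  "steps": [
    [0,0,0.015,0,1],
    [0,0,0.022,0,1],
    [0,0,0.029,0,1],
    [0,0,0.036,0,1],
    [0,0,0.043,0,1],
    [0,0,0.05,0,1],
    [0,0,0.056,0,1],
    [0,0,0.06,0,1],
    [0,0,0.062,0,1],
    [0,0,0.062,0,1]
  ]
}}

```text
clock: 16.95
eef_pos: [567.6, 250.4, 259.4]
tool_rot: [-0.065, 0.998, -0.0, -0.0]
ft_force: [-0.1, -0.3, -0.1]
grip_width: -0.4
grasp_force: 0.0
```

```bash
python3 ck.py pics/s15.png|head -1; python3 ed.py pics/s15.png|tail -1
```

```text
poly [[307, 297], [271, 315], [283, 342], [312, 330], [320, 324]]
pics/s15.png uphill edge lag px (head,foot) 1.4 1.7 low edge 1.1 1.5
```

{"api": "play_rows", "payload": {
  "steps": [
    [0,0,0.001,0,1],
    [0,0,0.002,0,1],
    [0,0,0.003,0,1],
    [0,0,0.003,0,1]
  ]
}}

```text
clock: 17.6
eef_pos: [567.7, 250.4, 257.5]
tool_rot: [-0.065, 0.998, 0.0, 0.0]
ft_force: [-3.4, -1.9, 8.6]
grip_width: 0.1
grasp_force: 4.7
```

{"api": "play_rows", "payload": {
  "steps": [
    [0,0,0.001,0,1],
    [0,0,0.002,0,1],
    [0,0,0.002,0,1]
  ]
}}

```text
clock: 17.98
eef_pos: [567.7, 250.3, 257.3]
tool_rot: [-0.065, 0.998, 0.0, 0.0]
ft_force: [-10.9, -3.7, 24.9]
grip_width: -0.0
grasp_force: 12.7
```

At 25 N the pedal gives no further, so it's on its stop. I'll lift off and check.

{"api": "play_rows", "payload": {
  "steps": [
    [0,0,-0.02,0,1],
    [0,0,-0.08,0,1],
    [0,0,-0.12,0,1],
    [0,0,-0.12,0,1],
    [0,0,-0.12,0,1],
    [0,0,-0.12,0,1]
  ]
}}

```text
clock: 18.73
eef_pos: [567.3, 250.3, 373.4]
tool_rot: [-0.065, 0.998, -0.0, -0.001]
ft_force: [0.1, -0.0, 0.2]
grip_width: -0.1
grasp_force: 0.0
```

```bash
python3 ck.py pics/s16.png|head -1; python3 ed.py pics/s16.png|tail -1
python3 - <<'E'
from h import *
s=ctrl.get_state();print(s['clock'],s['eef_pos'],s['ft_force'])
import pickle
i=pickle.load(open('scene.pkl','rb'))
a=cv2.imread('pics/scene0.png').astype(int);b=cv2.imread('pics/s16.png').astype(int)
for y in (95,-95):
    u,v=np.round(proj(i,(*W(3.5,y),115))).astype(int); print(y,(u,v),'before',a[v-4:v+5:4,u-3:u+6:4].mean(2).round().tolist(),'after',b[v-4:v+5:4,u-3:u+6:4].mean(2).round().tolist())
E
```

```text
poly [[307, 297], [271, 315], [283, 342], [314, 329], [320, 324]]
pics/s16.png uphill edge lag px (head,foot) 1.4 1.7 low edge 1.1 1.5
18.875 [567.46475612 250.30797217 373.80336665] [-0.31124049 -0.5656814  -0.35928072]
95 (np.int64(305), np.int64(378)) before [[112.0, 143.0, 153.0], [112.0, 120.0, 154.0], [109.0, 118.0, 145.0]] after [[113.0, 142.0, 154.0], [30.0, 43.0, 153.0], [31.0, 30.0, 145.0]]
-95 (np.int64(260), np.int64(273)) before [[152.0, 159.0, 158.0], [129.0, 127.0, 159.0], [66.0, 57.0, 138.0]] after [[159.0, 161.0, 157.0], [137.0, 137.0, 159.0], [30.0, 29.0, 138.0]]
```

The posts are down: their bright tops have given way to dark holes. The pedal top is at about 84 mm, and the roller and chock haven't moved.

```bash
python3 -c "
from workcell import ctrl
print(ctrl.sign_off())"
```

```text
the job is handed in; nothing more can be done
None
```

Job handed in at about 19 s: the chock is against the middle of the roller, the pedal is fully down and the posts have sunk; the roller rests on the chock alone, about 2 mm uphill of where it started because I pushed the chock slightly too far.

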